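Pack repaired camera gear into its fitted trays

TASK

Pack the four repaired pieces for return to their owners: stand the wide lens, the slim lens, the camera body and the flash each in the moulded packing tray whose recess is shaped for it, fully down on the floor of the recess, upright and let go. This is delicate gear, so set each piece down rather than letting it fall, and do not knock any of it over. The half-dismantled lens that is still being worked on stays where it is.

Things in the scene. Friction and masses are not known exactly. Their poses are not given: they have to be found in the camera images.
- lens_wide_c (a point): The wide lens: black ribbed barrel standing upright, glass on top, 62 mm in diameter, 58 mm tall (the lowest 12 mm is 54 mm in diameter), about 0.26 kg, loose. The point is its centre, 29 mm above its foot; z is up its axis.
- lens_slim_c (a point): The slim lens: like the wide one but narrower and taller, 46 mm in diameter, 74 mm tall (the lowest 12 mm is 38 mm in diameter), about 0.20 kg, loose. The point is its centre, 37 mm above its foot; z is up its axis.
- camera_c (a point): The camera body, without a lens, silver and black, upright on its base, 104 mm wide (its y), 66 mm tall plus 5 mm dials, body 34 mm thick; a round lens mount (52 mm wide, centred 32 mm up) stands 6 mm out of the front (-x), so it is 40 mm thick (x) across the middle. About 0.40 kg, loose. The point is the centre of these 40 x 104 x 66 mm; z up.
- flash_c (a point): The flash: black shoe flash standing upright on a flat foot, white window facing -x. Foot 46 mm (x) by 60 mm (y), 8 mm thick; body 32 by 54 mm from 8 to 58 mm up; head 46 mm (x) by 62 mm (y) from 58 to 100 mm up. 100 mm tall in all, about 0.28 kg, loose. The point is its centre, 50 mm above the foot's underside; z is up.
- tray_wide: Beige moulded-pulp packing tray with one large round recess, for the wide lens. Fixed to the bench. Outer 112 x 112 mm, 32 mm high, foot flange 6 mm wider all round. Recess round, 76 mm in diameter, central, 20 mm deep: its floor is 12 mm above the bench. Origin: centre of the underside; z up.
- tray_slim: Beige moulded-pulp packing tray with one small round recess, for the slim lens. Fixed to the bench. Outer 96 x 96 mm, 32 mm high, foot flange 6 mm wider all round. Recess round, 60 mm in diameter, central, 20 mm deep: its floor is 12 mm above the bench. Origin: centre of the underside; z up.
- tray_camera: Beige moulded-pulp packing tray with one long rectangular recess, for the camera body. Fixed to the bench. Outer 90 (x) by 154 (y) mm, 32 mm high, foot flange 6 mm wider all round. Recess 54 mm along x and 118 mm along y, central, 20 mm deep: its floor is 12 mm above the bench. Origin: centre of the underside; z up. The camera's y axis goes along the tray's y axis, either way round.
- tray_flash: Beige moulded-pulp packing tray with one short rectangular recess, for the flash. Fixed to the bench. Outer 96 (x) by 110 (y) mm, 32 mm high, foot flange 6 mm wider all round. Recess 60 mm along x and 74 mm along y, central, 20 mm deep: its floor is 12 mm above the bench. Origin: centre of the underside; z up. The flash's y axis goes along the tray's y axis, either way round.
- open_lens_c (a point): The half-dismantled lens, not to be moved: a low black ring with a brass ring and bare diaphragm blades on top, 48 mm in diameter, 26 mm tall, 0.18 kg, loose on the bench between the pieces. The point is its centre, 13 mm above the bench.
Things that resemble listed ones, but are neither listed nor needed, are in the scene too. Leave any purple or yellow look-alike of the part that bears lens_wide_c alone.

How it is judged:
By the outcome, as a careful person would: the job done as asked, in the order asked, and still so for the second after the job is handed in, with the robot touching nothing.
It also fails if it takes over 109 s, if anything falls off the work surface, if the arm or the gripper's body presses on something with over 40 N, if the wrist force passes 120 N, or if a joint passes its speed limit or range.

ROBOT

A 7-joint arm with a two-finger parallel gripper is mounted at the origin on the work surface. World frame = base frame: x ahead of the robot, y to its left, z up, the work surface at z = 0. Lengths are in m, angles in rad, forces in N, time in s.
With the tool pointing down it reaches from about 0.4 to 0.875 m from the base axis. Payload 19.3 kg.
Tool frame: the origin (TCP) lies at the very end of the fingers, on their centre line; the grasp point (between the pads) lies 19 mm behind it; z points along the fingers, y is the line along which they close (so a half turn about z gives the same grasp; the last joint's range is limited). The gripper opens to 85 mm and grips with 20 to 120 N. Pads are 22 mm wide; open, the fingers measure 114 mm over their backs; the gripper's body (76 mm by 85 mm) begins 54 mm behind the grasp point. The pads swing forward as they close: fully open they stand 13 mm farther back than shut.
Start: joints at [1.045, 0.521, -0.036, 1.599, 0.021, 1.021, -0.113], TCP at [0.275, -0.561, 0.231] pointing down, gripper open.
Joint ranges: [-2.91, 2.91], [-0.3, 2.13], [-1.5, 1.42], [0.17, 2.43], [-1.26, 4.41], [0.16, 1.93], [-2.52, 2.52]. Speed limits (rad/s): [1.89, 1.89, 2.39, 2.39, 3.01, 3.01, 3.01].

INTERFACE

Orientations are given as [roll, pitch, yaw] about the fixed x, y, z axes, in that order (R = Rz(yaw) Ry(pitch) Rx(roll)).
In Python, from workcell import bot gives the robot as it stands.
- The arm moves only by the tool jog_arm, never from a script. Its argument "motion" is a list of rows, each a list of 5 numbers: the shift along the tool's x, y, z scaled (see below), then the turn about the tool's z scaled (see below), then the opening, from 0 (shut) to 1 (fully open). A call has 1 to 12 rows; each row shifts and turns the commanded pose from where the row before left it, along the tool's axes as they then stand; what a row does not reach is not made up. The controller multiplies each number of a shift by 30 mm and each number of a turn by 0.08 rad. A row lasts 1/10 s, in which the tool goes at most 50 mm and 8.59 degrees, less where a joint would pass 70% of its speed; a pose out of reach is approached as far as the arm can. A call with a number of a shift or a turn outside -1 to 1 is refused whole. A call with a gripper value outside its range is refused whole. The fingers move at their own pace and stop on an object; "newtons" is the grip in N (left out, the last holds). Time passes only in rows, so rows that do not move let the fingers close. It gives the time, the measured TCP pose, the force, the opening and the grip force at its end, in the units of the state.
- bot.observe(): the state, without advancing time (a new reading comes with each control period).
- bot.grab_frame(name): name is "side" or "top" or "wrist"; returns a dict with "pixels" (384x512x3 uint8, red, green, blue), "fovy" (degrees; the focal length in pixels is half the picture's height over the tangent of half this angle, whatever the lens; pixels are square), "cx", "cy" (the principal point, pixels), "rvec" (rotation vector, rad) and "tvec" (3), from world to camera coordinates, as OpenCV has them; the wrist camera has in their place "mount" (4x4, takes a point from camera to tool coordinates, whose origin is the TCP and whose axes are the flange's). Camera axes: x right, y down, z forward; pixel columns grow to the right and rows downward; lengths in m; the calibration is good to about 2 mm. The wrist camera is an equidistant fisheye: a pixel r from the principal point sees the ray r / f radians off the axis. A picture is of the moment at which its call begins: read the wrist's pose just before it. There is no depth.
- bot.job_done(): hands the job in; it is judged then, once.
The state is a dict: "clock": time; "qpos": joint angles; "qd": joint speeds; "joint_efforts": joint torques, N m; "position": TCP position; "tool_rot": TCP orientation; "force": force on the tool from outside, world axes, zero at the start; "moment": the same for the moment, N m; "grip_width": finger opening in m; "finger_force": force on a finger pad.
Only numpy, scipy, OpenCV 4.12 (cv2) and the standard library are available. Lean on these libraries where they do the work, as an engineer would, in place of code of your own. Each camera call takes 0.05 s, during which the arm holds its last target. There are 200 camera calls.

## Working session

There is one attempt and no reset: what is moved stays moved. The work goes in short steps, Python scripts to look and compute and a tool call to move; the robot and the scene stay as the last step left them, time stands still between calls to the robot, and variables do not carry over. Pictures are saved under pics/ and viewed, at most 14 in all, crops included, and the job is handed in when it is done.

Besides the shell and the picture viewer there is one more tool, called in YAML: its name, and indented under it one key for each argument. jog_arm: Moves the arm, as the interface text tells. Shifts and turns lie within -1 to 1; 1 stands for 30 mm of shift or 0.08 rad of turn. Its arguments: {"type":"object","properties":{"motion":{"type":"array","items":{"type":"array","items":{"type":"number"}}},"newtons":{"type":"number"}},"required":["motion"]}

```bash
mkdir -p pics; python3 - <<'E'
from workcell import bot
import cv2, numpy as np
s=bot.observe(); print(s)
for n in ("top","side"):
    f=bot.grab_frame(n); cv2.imwrite(f"pics/{n}0.png",f["pixels"][:,:,::-1])
    np.savez(f"{n}0.npz",**f); R=cv2.Rodrigues(np.array(f["rvec"]))[0]
    print(n,f["fovy"],f["cx"],f["cy"],-R.T@np.array(f["tvec"]).ravel(),R[2])
    if n=="top": big=cv2.resize(f["pixels"],(800,600),interpolation=cv2.INTER_CUBIC);cv2.imwrite("pics/top_big.png",big[:,:,::-1])
E
```

```text
{'clock': 0.0, 'qpos': array([ 1.04480066,  0.52200795, -0.03632616,  1.60000297,  0.02118066,
        1.02106059, -0.11277819]), 'qd': array([-1.47141253e-03,  7.11228813e-04,  1.46907677e-04,  1.65304815e-04,
        1.06503151e-03,  2.01690269e-03,  3.90033460e-05]), 'joint_efforts': array([-4.39119503e-04, -9.27085018e+01,  1.97957464e+00, -3.69938207e+01,
        1.78161910e-02,  7.90146994e-03, -1.25572406e-06]), 'position': array([ 0.27493958, -0.56091602,  0.2307313 ]), 'tool_rot': array([-3.14049962e+00,  6.08567082e-05,  4.55796266e-01]), 'force': array([-0.38155308, -0.79322787, -0.04726476]), 'moment': array([-0.06478935,  0.03198273, -0.01294572]), 'finger_force': 0.0, 'grip_width': 0.0852867866596119}
top 56.34603674526784 249.02697479670695 190.66916249237974 [ 3.21971273e-01 -4.92186544e-04  8.80909107e-01] [ 0.09438921  0.00377962 -0.9955282 ]
side 45.939761327983774 260.5667219796945 198.72421840856373 [0.28044754 0.7966592  0.98946335] [ 0.11129773 -0.64158891 -0.75893115]
```

View pics/top_big.png

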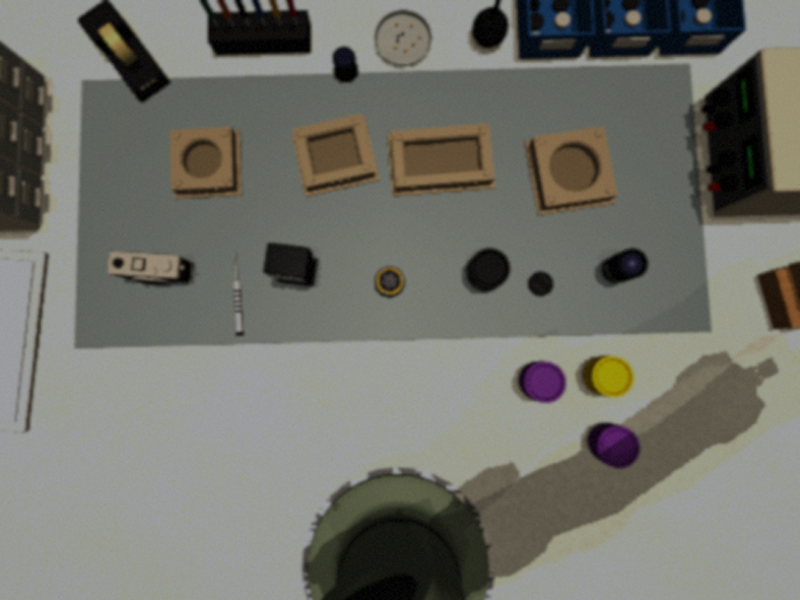

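View pics/side0.png

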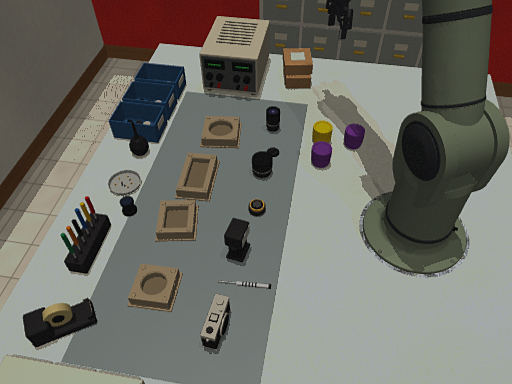

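The top view (800x600) reads as follows:
- **Trays:** slim (204,160), flash (335,153), camera (442,157), wide (573,168).
- **Pieces:** camera (148,265), flash (290,262), open lens (390,281).
- **Could be taken for the wide lens:** black (488,270), small black cap (540,283), purple (543,382) and (614,445), yellow (610,376). I choose (488,270).
- **Could be taken for the slim lens:** (625,265) or the small dark jar at (344,62). I choose (625,265).
- **Could be taken for the camera:** the black tape dispenser at (123,48), which isn't it.

I'll check these in a close crop.

```bash
cat > h.py <<'E'
import numpy as np, cv2
def ray(f,u,v):
    fl=192/np.tan(np.radians(float(f["fovy"]))/2)
    R=cv2.Rodrigues(np.array(f["rvec"]))[0]; t=np.array(f["tvec"]).ravel()
    return -R.T@t, R.T@np.array([(u-f["cx"])/fl,(v-f["cy"])/fl,1])
def atz(f,u,v,z):
    o,d=ray(f,u,v); return (o+d*(z-o[2])/d[2])[:2]
def proj(f,P):
    fl=192/np.tan(np.radians(float(f["fovy"]))/2)
    K=np.array([[fl,0,f["cx"]],[0,fl,f["cy"]],[0,0,1.]])
    return cv2.projectPoints(np.array(P,float),np.array(f["rvec"]),np.array(f["tvec"]),K,None)[0][:,0]
E
python3 - <<'E'
import numpy as np, cv2
t=np.load("top0.npz")["pixels"][:,:,::-1]
g=lambda a:np.clip(255*(a/255.)**0.6,0,255).astype(np.uint8)
A=cv2.resize(g(t[145:225,60:260]),None,fx=4,fy=4,interpolation=cv2.INTER_CUBIC)
B=cv2.resize(g(t[145:215,240:440]),None,fx=4,fy=4,interpolation=cv2.INTER_CUBIC)
cv2.imwrite("pics/row.png",np.vstack([A[:300],B[:280]]))
C=cv2.resize(g(t[70:140,100:300]),None,fx=4,fy=4,interpolation=cv2.INTER_CUBIC)
D=cv2.resize(g(t[70:140,220:420]),None,fx=4,fy=4,interpolation=cv2.INTER_CUBIC)
cv2.imwrite("pics/trays.png",np.vstack([C,D]))
E
```

```text
(no output)
```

View pics/row.png

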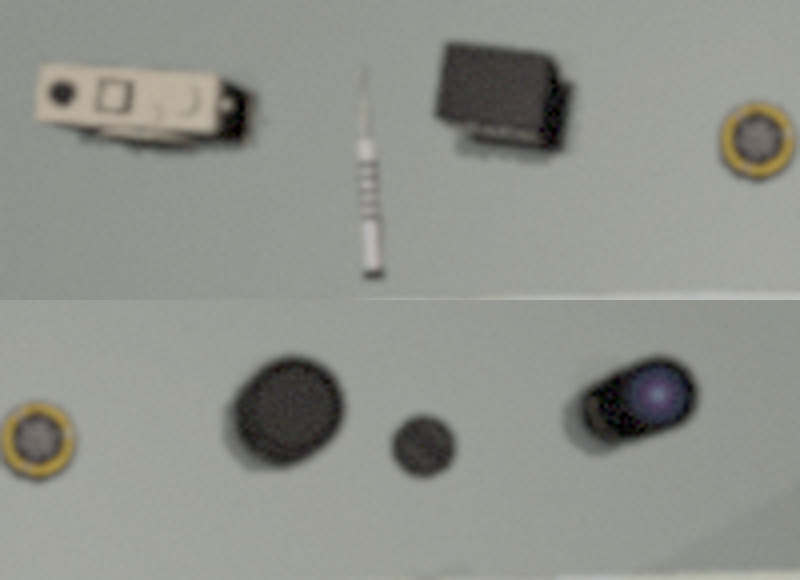

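View pics/trays.png

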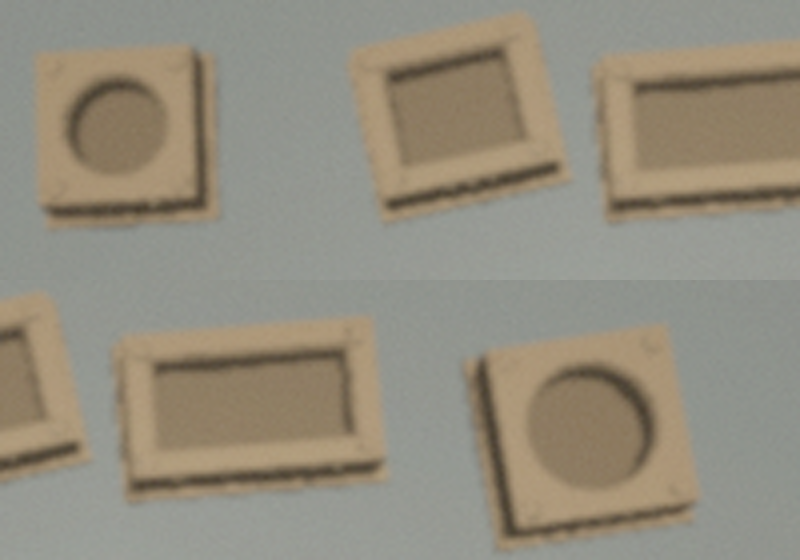

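The row crop confirms the choices. The camera is silver on top with its mount towards the robot; the flash, wide black lens, small cap and slim lens with blue glass are as expected. Next I'll compute their poses.

```bash
python3 - <<'E'
from h import *
f=np.load("top0.npz")
def W(p,c,z):
    u0,v0,dy={'A':(60,145,0),'B':(240,145,300),'C':(100,70,0),'D':(220,70,280)}[c]
    return atz(f,u0+(p[0]+.5)/4-.5,v0+(p[1]-dy+.5)/4-.5,z)
def quad(n,ps,c,z):
    q=np.array([W(p,c,z) for p in ps]); tl,tr,br,bl=q
    ax=(tl+tr-bl-br); ay=(tl+bl-tr-br)  # x up, y left
    print(n,q.mean(0).round(4),"x",(np.hypot(*ax)/2).round(3),"y",(np.hypot(*ay)/2).round(3),"yaw from x,y:",np.arctan2(ax[1],ax[0]).round(3),np.arctan2(-ay[0],ay[1]).round(3))
quad("cam",[(40,64),(220,74),(216,134),(36,118)],'A',.066)
quad("flash",[(447,42),(553,53),(545,125),(436,117)],'A',.1)
quad("tslim",[(38,52),(192,46),(198,203),(44,207)],'C',.032)
quad("tflash",[(352,48),(528,14),(558,163),(386,202)],'C',.032)
quad("tcam",[(122,342),(372,318),(382,460),(130,485)],'D',.032)
quad("twide",[(488,352),(663,325),(697,500),(515,530)],'D',.032)
print("slim",W((660,393),'B',.074)); print("wide",W((293,405),'B',.058)); print("open",W((37,440),'B',.026),W((422,445),'B',.01))
# recess circle centers (rim z=.032)
s=np.load("side0.npz")
for n,P in dict(slim=(.4036,-.25,.074)).items(): print(n)
E
python3 -c "
import numpy as np,cv2
t=np.load('side0.npz')['pixels'][:,:,::-1]
g=np.clip(255*(t/255.)**0.6,0,255).astype(np.uint8)
cv2.imwrite('pics/side_z.png',cv2.resize(g[100:350,190:320],None,fx=2.4,fy=2.4,interpolation=cv2.INTER_CUBIC))"
```

```text
cam [0.4587 0.3637] x 0.033 y 0.105 yaw from x,y: -0.054 -0.098
flash [0.4551 0.1457] x 0.041 y 0.06 yaw from x,y: -0.135 -0.115
tslim [0.6292 0.2899] x 0.098 y 0.094 yaw from x,y: 0.044 0.006
tflash [0.6362 0.0833] x 0.097 y 0.108 yaw from x,y: 0.186 0.186
tcam [ 0.6225 -0.0844] x 0.089 y 0.154 yaw from x,y: 0.027 0.073
twide [ 0.6011 -0.2895] x 0.111 y 0.11 yaw from x,y: 0.111 0.135
slim [ 0.44131773 -0.35160691]
wide [ 0.44221105 -0.14631225]
open [0.42968139 0.00244829] [ 0.42252692 -0.232445  ]
slim
```

View pics/side_z.png

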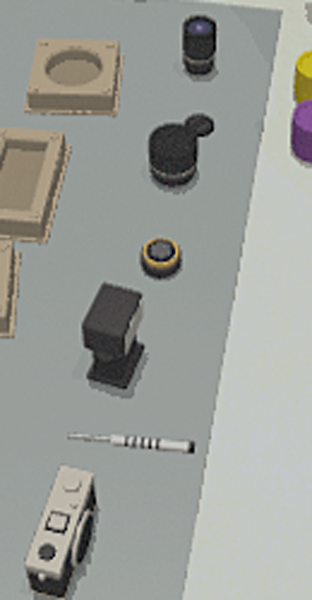

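The side crop shows the wide lens upright at crop (173,152) with the cap beside it at (200,125), the slim lens at (199,45), the flash with its window at (117,315), and the camera at (62,525). I'm setting out for the wide lens by turning the tool to yaw π/2.

jog_arm:
  motion:
    - [0,0,0,-1,1]
    - [0,0,0,-1,1]
    - [0,0,0,-1,1]
    - [0,0,0,-1,1]
    - [0,0,0,-1,1]
    - [0,0,0,-1,1]
    - [0,0,0,-1,1]
    - [0,0,0,-1,1]
    - [0,0,0,-1,1]
    - [0,0,0,-1,1]
    - [0,0,0,-1,1]
    - [0,0,0,-1,1]

```text
clock: 1.3
position: [0.275, -0.5611, 0.231]
tool_rot: [-3.141, -0.001, 1.419]
force: [-0.0, 0.0, 0.1]
grip_width: 0.0852
finger_force: 0.0
```

jog_arm:
  motion:
    - [0,0,0,-1,1]
    - [0,0,0,-0.94,1]
    - [1,0.4,0,0,1]
    - [1,0.4,0,0,1]
    - [1,0.4,0,0,1]
    - [1,0.4,0,0,1]
    - [1,0.4,0,0,1]
    - [1,0.4,0,0,1]
    - [1,0.4,0,0,1]
    - [1,0.4,0,0,1]

```text
clock: 2.3
position: [0.3712, -0.3199, 0.2312]
tool_rot: [-3.141, -0.0, 1.571]
force: [1.0, -0.3, 0.4]
grip_width: 0.0855
finger_force: 0.0
```

jog_arm:
  motion:
    - [1,0.4,0,0,1]
    - [1,0.4,0,0,1]
    - [1,0.4,0,0,1]
    - [1,0.4,0,0,1]
    - [1,0.4,0,0,1]
    - [0.8,0.4,0,0,1]
    - [0,0,0,0,1]

```text
clock: 3.0
position: [0.4442, -0.144, 0.2313]
tool_rot: [3.141, -0.001, 1.575]
force: [0.4, -0.9, -0.1]
grip_width: 0.0852
finger_force: 0.0
```

```bash
cat >> h.py <<'E'
from scipy.spatial.transform import Rotation as Rn
def wrist(bot,name):
    s=bot.observe(); f=bot.grab_frame("wrist"); cv2.imwrite(f"pics/{name}.png",f["pixels"][:,:,::-1])
    np.savez(f"{name}.npz",pos=s["position"],rot=s["tool_rot"],**f); return s,f
def wray(f,u,v):
    fl=192/np.tan(np.radians(float(f["fovy"]))/2)
    a,b=u-f["cx"],v-f["cy"]; r=np.hypot(a,b)+1e-9; th=r/fl
    d=np.array([a/r*np.sin(th),b/r*np.sin(th),np.cos(th)])
    M=np.array(f["mount"]); R=Rn.from_euler("xyz",f["rot"]).as_matrix()
    return f["pos"]+R@M[:3,3], R@M[:3,:3]@d
def watz(f,u,v,z):
    o,d=wray(f,u,v); return (o+d*(z-o[2])/d[2])[:2]
def wproj(f,P):
    M=np.array(f["mount"]); R=Rn.from_euler("xyz",f["rot"]).as_matrix()
    fl=192/np.tan(np.radians(float(f["fovy"]))/2)
    c=((np.asarray(P,float)-f["pos"])@R-M[:3,3])@M[:3,:3]
    rr=np.hypot(c[:,0],c[:,1]); th=np.arctan2(rr,c[:,2])
    return np.c_[f["cx"]+fl*th*c[:,0]/rr, f["cy"]+fl*th*c[:,1]/rr]
def go(s,target,yaw=None):
    R=Rn.from_euler("xyz",s["tool_rot"]).as_matrix()
    print("pos",s["position"].round(4),"rpy",s["tool_rot"].round(3),"rows shift",(R.T@(np.array(target)-s["position"])/.03).round(2),
      "turn",None if yaw is None else round(-((yaw-s["tool_rot"][2]+np.pi/2)%np.pi-np.pi/2)/.08,2))
def circ(z,c,r): 
    a=np.linspace(0,6.283,60); return np.c_[c[0]+r*np.cos(a),c[1]+r*np.sin(a),0*a+z]
def box(z,c,sx,sy,yaw):
    q=np.array([[1,1],[1,-1],[-1,-1],[-1,1],[1,1]])*[sx/2,sy/2]; C,S=np.cos(yaw),np.sin(yaw)
    return np.c_[q@np.array([[C,S],[-S,C]])+c,np.full(5,z)]
def overlay(f,name,shapes,k=1.5):
    im=cv2.resize(np.clip(255*(f["pixels"]/255.)**.6,0,255).astype(np.uint8)[:,:,::-1],None,fx=k,fy=k,interpolation=cv2.INTER_CUBIC)
    for i,P in enumerate(shapes):
        p=(wproj(f,P)+.5)*k
        cv2.polylines(im,[p.astype(int)],False,[(0,0,255),(0,255,0),(255,0,0),(0,255,255),(255,0,255)][i%5],1)
    cv2.imwrite(f"pics/{name}.png",im)
E
python3 - <<'E'
from h import *
from workcell import bot
s,f=wrist(bot,"w1"); f=np.load("w1.npz"); print(s["clock"],f["mount"])
go(s,[.442,-.146,.05],np.pi/2)
overlay(f,"w1o",[circ(.058,(.442,-.146),.031),circ(.0,(.442,-.146),.027),circ(.032,(.601,-.2895),.038),box(.032,(.601,-.2895),.112,.112,.12)])
E
```

```text
3.0 [[ 5.46237098e-04 -9.62953814e-01 -2.69665819e-01  6.75240530e-02]
 [ 9.99999794e-01  4.35238383e-04  4.71407631e-04 -1.06346055e-04]
 [-3.36574862e-04 -2.69666021e-01  9.62953853e-01 -1.41553194e-01]
 [ 0.00000000e+00  0.00000000e+00  0.00000000e+00  1.00000000e+00]]
pos [ 0.4442 -0.144   0.2313] rpy [ 3.141e+00 -1.000e-03  1.575e+00] rows shift [-0.07 -0.08  6.04] turn 0.06
```

View pics/w1o.png

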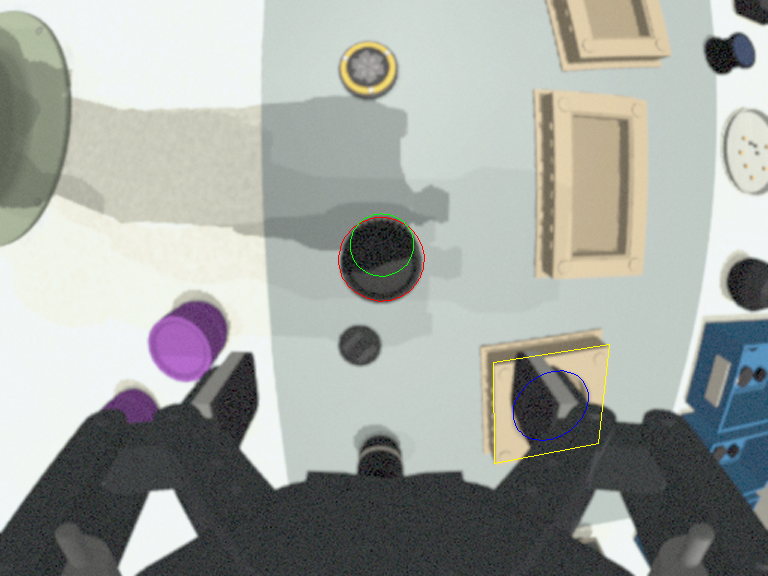

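Both overlays fit to within about 1–2 mm (wide lens at pixel (382,258), wide tray at about (550,405)). Descending to grip the wide lens.

jog_arm:
  motion:
    - [-0.07,-0.06,1,0,1]
    - [0,0,1,0,1]
    - [0,0,1,0,1]
    - [0,0,1,0,1]
    - [0,0,1,0,1]
    - [0,0,1,0,1]
    - [0,0,0.84,0,1]
    - [0,0,0,0,1]

```text
clock: 3.85
position: [0.4393, -0.1495, 0.0237]
tool_rot: [-3.137, -0.001, 1.571]
force: [0.3, 0.2, 0.5]
grip_width: 0.0854
finger_force: 0.0
```

jog_arm:
  motion:
    - [0,0,0,0,0.6]
    - [0,0,0,0,0.6]
    - [0,0,0,0,0.5]
    - [0,0,0,0,0.5]
    - [0,0,0,0,0.4]
    - [0,0,0,0,0.4]
    - [0,0,0,0,0.4]
    - [0,0,0,0,0.4]
  newtons: 40

```text
clock: 4.65
position: [0.4417, -0.1498, 0.0275]
tool_rot: [3.14, 0.001, 1.57]
force: [-2.6, -0.0, 11.1]
grip_width: 0.0609
finger_force: 43.9
```

jog_arm:
  motion:
    - [0,0,-0.5,0,0.4]
    - [0,0,-1,0,0.4]
    - [0,0,-1,0,0.4]
    - [-0.8,0.88,0,0,0.4]
    - [-0.8,0.88,0,0,0.4]
    - [-0.8,0.88,0,0,0.4]
    - [-0.8,0.88,0,0,0.4]
    - [-0.8,0.88,0,0,0.4]
    - [-0.8,0.88,0,0,0.4]
    - [0,0,0,0,0.4]
    - [0,0,0,0,0.4]

```text
clock: 5.75
position: [0.5995, -0.2936, 0.1015]
tool_rot: [3.141, -0.0, 1.57]
force: [-0.1, -0.0, -3.4]
grip_width: 0.0608
finger_force: 44.8
```

```bash
python3 - <<'E'
from h import *
from workcell import bot
s,f=wrist(bot,"w2"); f=np.load("w2.npz"); print(s["clock"],s["grip_width"])
c=s["position"][:2]
go(s,[.601,-.2895,.04],np.pi/2)
overlay(f,"w2o",[circ(.032,(.601,-.2895),.038),box(.032,(.601,-.2895),.112,.112,.12),circ(s["position"][2]-.0275+.058,c,.031)])
E
```

```text
5.75 0.06081533775986578
pos [ 0.5995 -0.2936  0.1015] rpy [ 3.141 -0.     1.57 ] rows shift [0.14 0.05 2.05] turn -0.01
```

View pics/w2o.png

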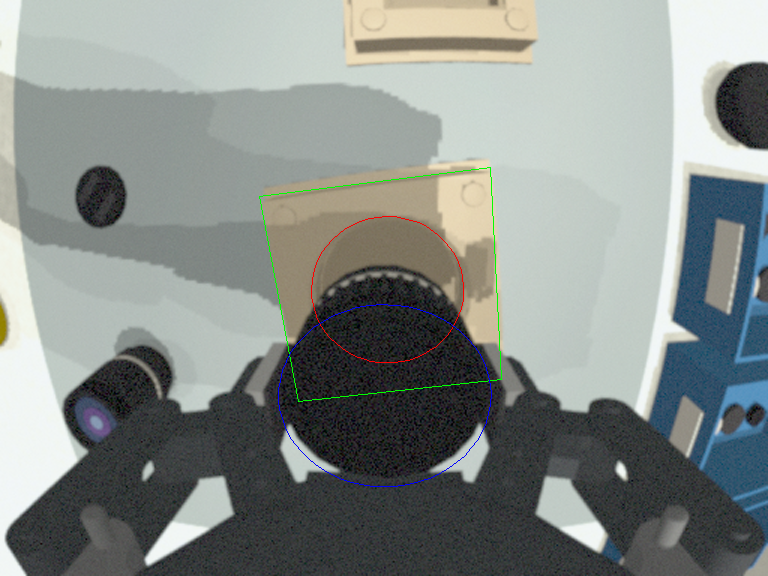

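The tray overlay fits, and the lens sits centred over the recess at about (387,290). Lowering it gently.

jog_arm:
  motion:
    - [0,0.05,0.6,0,0.4]
    - [0,0,0.6,0,0.4]
    - [0,0,0.4,0,0.4]
    - [0,0,0.2,0,0.4]
    - [0,0,0.1,0,0.4]
    - [0,0,0.05,0,0.4]
    - [0,0,0,0,0.4]

```text
clock: 6.5
position: [0.6013, -0.2933, 0.0428]
tool_rot: [3.141, 0.0, 1.571]
force: [0.1, -0.1, -1.9]
grip_width: 0.061
finger_force: 44.9
```

jog_arm:
  motion:
    - [0,0,0.05,0,0.4]
    - [0,0,0.05,0,0.4]
    - [0,0,0,0,0.4]

```text
clock: 6.8
position: [0.6012, -0.2933, 0.0397]
tool_rot: [3.141, 0.0, 1.571]
force: [-0.1, -0.9, -2.4]
grip_width: 0.0607
finger_force: 45.1
```

jog_arm:
  motion:
    - [0,0,0.05,0,0.4]
    - [0,0,0,0,0.4]

```text
clock: 7.0
position: [0.6013, -0.2933, 0.0395]
tool_rot: [3.141, 0.001, 1.571]
force: [-7.6, 2.9, 19.9]
grip_width: 0.0609
finger_force: 47.1
```

jog_arm:
  motion:
    - [0,0,0.04,0,0.4]
    - [0,0,0,0,0.4]

```text
clock: 7.2
position: [0.6013, -0.2934, 0.0395]
tool_rot: [3.141, 0.001, 1.571]
force: [-15.1, 5.8, 37.9]
grip_width: 0.0608
finger_force: 48.9
```

Contact with the recess floor came at the expected height. I'll ease off the load and open.

jog_arm:
  motion:
    - [0,0,-0.07,0,0.4]
    - [0,0,0,0,0.8]
    - [0,0,0,0,0.9]
    - [0,0,0,0,1]
    - [0,0,0,0,1]
    - [0,0,0,0,1]
    - [0,0,0,0,1]
    - [0,0,-0.5,0,1]
    - [0,0,-1,0,1]
    - [0,0,-1,0,1]
    - [0,0,-1,0,1]

```text
clock: 8.3
position: [0.6012, -0.2932, 0.1463]
tool_rot: [3.141, 0.0, 1.571]
force: [-0.4, -0.7, -0.1]
grip_width: 0.0859
finger_force: 0.0
```

jog_arm:
  motion:
    - [-0.32,-0.89,-0.5,0,1]
    - [-0.32,-0.89,-0.5,0,1]
    - [-0.32,-0.89,-0.5,0,1]
    - [-0.32,-0.89,0,0,1]
    - [-0.32,-0.89,0,0,1]
    - [-0.32,-0.89,0,0,1]
    - [0,0,0,0,1]
    - [0,0,0,0,1]

```text
clock: 9.1
position: [0.441, -0.3512, 0.1901]
tool_rot: [3.141, 0.001, 1.57]
force: [0.1, 0.5, 0.9]
grip_width: 0.0853
finger_force: 0.0
```

```bash
python3 - <<'E'
from h import *
from workcell import bot
s,f=wrist(bot,"w3"); f=np.load("w3.npz"); print(s["clock"])
c=(.4413,-.3516); go(s,[*c,.036],np.pi/2)
overlay(f,"w3o",[circ(.074,c,.023),circ(.0,c,.019),circ(.07,(.601,-.2895),.031),circ(.032,(.601,-.2895),.038)])
E
```

```text
9.1
pos [ 0.441  -0.3512  0.1901] rpy [3.141e+00 1.000e-03 1.570e+00] rows shift [-0.01  0.    5.14] turn -0.01
```

View pics/w3o.png

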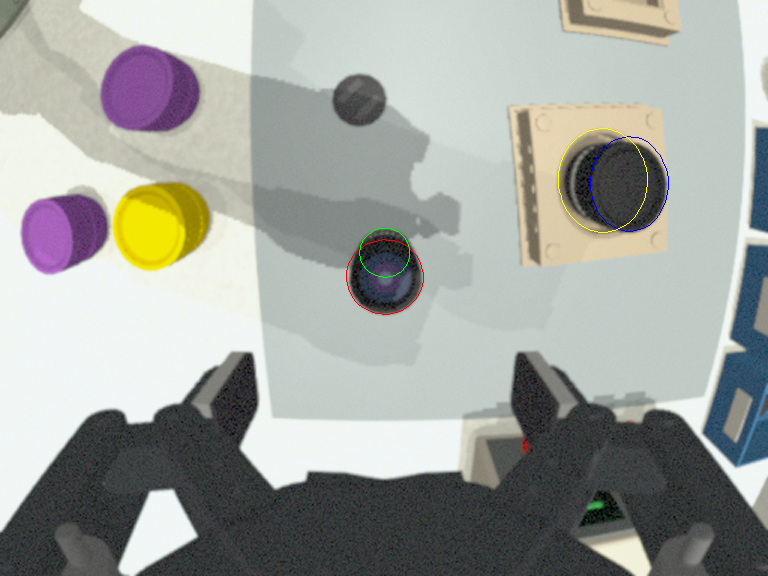

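The wide lens stands upright in its recess (630,183), and the slim lens matches its overlay at (385,275). Descending.

jog_arm:
  motion:
    - [0,0,1,0,1]
    - [0,0,1,0,1]
    - [0,0,1,0,1]
    - [0,0,1,0,1]
    - [0,0,0.8,0,1]
    - [0,0,0.3,0,1]
    - [0,0,0,0,1]
  newtons: 40

```text
clock: 9.85
position: [0.4414, -0.35, 0.0353]
tool_rot: [-3.141, -0.001, 1.572]
force: [0.4, -0.6, -0.3]
grip_width: 0.0855
finger_force: 0.0
```

jog_arm:
  motion:
    - [0,0,0,0,0.6]
    - [0,0,0,0,0.5]
    - [0,0,0,0,0.4]
    - [0,0,0,0,0.3]
    - [0,0,0,0,0.3]
    - [0,0,0,0,0.3]
    - [0,0,0,0,0.3]
    - [0,0,0,0,0.3]
    - [0,0,0,0,0.3]
    - [0,0,0,0,0.3]

```text
clock: 10.85
position: [0.4414, -0.3513, 0.0373]
tool_rot: [3.14, 0.001, 1.571]
force: [-1.9, 1.8, 10.9]
grip_width: 0.0448
finger_force: 39.5
```

jog_arm:
  motion:
    - [0,0,-0.3,0,0.3]
    - [0,0,-0.7,0,0.3]
    - [0,0,-1,0,0.3]
    - [0,0,-1,0,0.3]
    - [0,0,-1,0,0.3]
    - [0,0,0,0,0.3]

```text
clock: 11.45
position: [0.4424, -0.3519, 0.1604]
tool_rot: [3.137, 0.004, 1.571]
force: [0.4, -1.1, -2.2]
grip_width: 0.0453
finger_force: 41.5
```

jog_arm:
  motion:
    - [0.5,0.14,0,0,0.3]
    - [0.97,0.28,0,0,0.3]
    - [0.97,0.28,0,0,0.3]
    - [0.97,0.28,0,0,0.3]
    - [0.97,0.28,0,0,0.3]
    - [0.97,0.28,0,0,0.3]
    - [0.97,0.28,0,0,0.3]
    - [0.97,0.28,0,0,0.3]
    - [0.97,0.28,0,0,0.3]
    - [0.97,0.28,0,0,0.3]
    - [0.97,0.28,0,0,0.3]
    - [0.97,0.28,0,0,0.3]

```text
clock: 12.65
position: [0.5369, -0.0138, 0.1554]
tool_rot: [-3.14, -0.0, 1.572]
force: [1.7, 0.4, -2.1]
grip_width: 0.0453
finger_force: 41.5
```

jog_arm:
  motion:
    - [0.97,0.28,0,0,0.3]
    - [0.97,0.28,0,0,0.3]
    - [0.97,0.28,0,0,0.3]
    - [0.97,0.28,0,0,0.3]
    - [0.97,0.28,0,0,0.3]
    - [0.97,0.28,0,0,0.3]
    - [0.97,0.28,0,0,0.3]
    - [0.97,0.28,0,0,0.3]
    - [0.97,0.28,0,0,0.3]
    - [0.5,0.15,0,0,0.3]
    - [0,0,0,0,0.3]
    - [0,0,0,0,0.3]

```text
clock: 13.85
position: [0.6169, 0.2607, 0.1553]
tool_rot: [-3.141, 0.001, 1.571]
force: [-0.6, -0.2, -2.5]
grip_width: 0.0451
finger_force: 41.6
```

```bash
python3 - <<'E'
from h import *
from workcell import bot
s,f=wrist(bot,"w4"); f=np.load("w4.npz"); print(s["clock"],s["grip_width"])
c=(.6292,.2899); go(s,[*c,.0493],np.pi/2)
overlay(f,"w4o",[circ(.032,c,.030),box(.032,c,.096,.096,.025),circ(s["position"][2]+.037,s["position"][:2],.023)])
E
```

```text
13.85 0.04509721066915065
pos [0.6169 0.2607 0.1553] rpy [-3.141e+00  1.000e-03  1.571e+00] rows shift [0.98 0.41 3.53] turn 0.01
```

View pics/w4o.png

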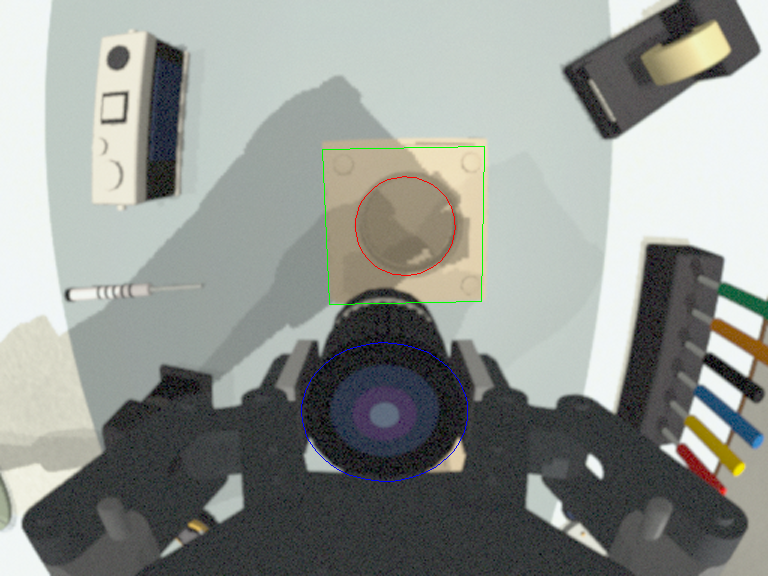

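The slim tray's recess is at (410,224), about 1.5 mm farther in +x than estimated, and the lens is held straight. Moving over it and lowering.

jog_arm:
  motion:
    - [0.5,0.24,0,0,0.3]
    - [0.48,0.23,0,0,0.3]
    - [0,0,0.6,0,0.3]
    - [0,0,0.9,0,0.3]
    - [0,0,0.9,0,0.3]
    - [0,0,0.5,0,0.3]
    - [0,0,0.3,0,0.3]
    - [0,0,0.1,0,0.3]
    - [0,0,0.05,0,0.3]
    - [0,0,0,0,0.3]
    - [0,0,0,0,0.3]

```text
clock: 15.0
position: [0.632, 0.2907, 0.0564]
tool_rot: [3.141, -0.0, 1.571]
force: [-0.8, -0.2, -3.0]
grip_width: 0.0451
finger_force: 41.7
```

Contact is expected at 0.0493, so about 0.23 of a row remains.

jog_arm:
  motion:
    - [0,0,0.08,0,0.3]
    - [0,0,0.05,0,0.3]
    - [0,0,0.05,0,0.3]
    - [0,0,0,0,0.3]

```text
clock: 15.4
position: [0.6315, 0.2905, 0.0498]
tool_rot: [-3.141, 0.0, 1.571]
force: [-0.4, -0.8, -2.3]
grip_width: 0.0451
finger_force: 41.7
```

jog_arm:
  motion:
    - [0,0,0.04,0,0.3]
    - [0,0,0,0,0.3]

```text
clock: 15.6
position: [0.6317, 0.2907, 0.0493]
tool_rot: [3.141, -0.0, 1.571]
force: [-2.1, -0.4, 4.0]
grip_width: 0.045
finger_force: 42.1
```

jog_arm:
  motion:
    - [0,0,0.03,0,0.3]
    - [0,0,0,0,0.3]

```text
clock: 15.8
position: [0.6318, 0.2907, 0.0493]
tool_rot: [3.141, -0.0, 1.571]
force: [-6.6, -4.2, 16.0]
grip_width: 0.0452
finger_force: 43.5
```

jog_arm:
  motion:
    - [0,0,-0.03,0,0.3]
    - [0,0,0,0,0.6]
    - [0,0,0,0,0.8]
    - [0,0,0,0,1]
    - [0,0,0,0,1]
    - [0,0,0,0,1]
    - [0,0,0,0,1]
    - [0,0,-0.5,0,1]
    - [0,0,-1,0,1]
    - [0,0,-1,0,1]
    - [0,0,-1,0,1]
    - [0,0,-1,0,1]

```text
clock: 17.0
position: [0.6316, 0.2906, 0.1865]
tool_rot: [3.141, -0.0, 1.571]
force: [0.9, 0.2, -0.4]
grip_width: 0.085
finger_force: 0.0
```

jog_arm:
  motion:
    - [0.4,-0.96,0,0,1]
    - [0.4,-0.96,0,0,1]
    - [0.4,-0.96,0,0,1]
    - [0.4,-0.96,0,0,1]
    - [0.4,-0.96,0,0,1]
    - [0.4,-0.96,0,0,1]
    - [0,0,0,0.5,1]
    - [0,0,0,0.5,1]
    - [0,0,0,0,1]

```text
clock: 17.9
position: [0.4588, 0.3628, 0.1851]
tool_rot: [3.141, -0.001, 1.491]
force: [1.1, -0.9, 0.0]
grip_width: 0.0855
finger_force: 0.0
```

```bash
python3 - <<'E'
from h import *
from workcell import bot
s,f=wrist(bot,"w5"); f=np.load("w5.npz"); print(s["clock"])
c=np.array((.4587,.3637)); a=-.085; go(s,[*c,.03],np.pi/2+a)
overlay(f,"w5o",[box(.066,c,.034,.104,a),circ(.086,(.631,.29),.023),circ(.032,(.631,.29),.03)])
E
```

```text
17.9
pos [0.4588 0.3628 0.1851] rpy [ 3.141e+00 -1.000e-03  1.491e+00] rows shift [ 0.03 -0.01  5.17] turn 0.06
```

View pics/w5o.png

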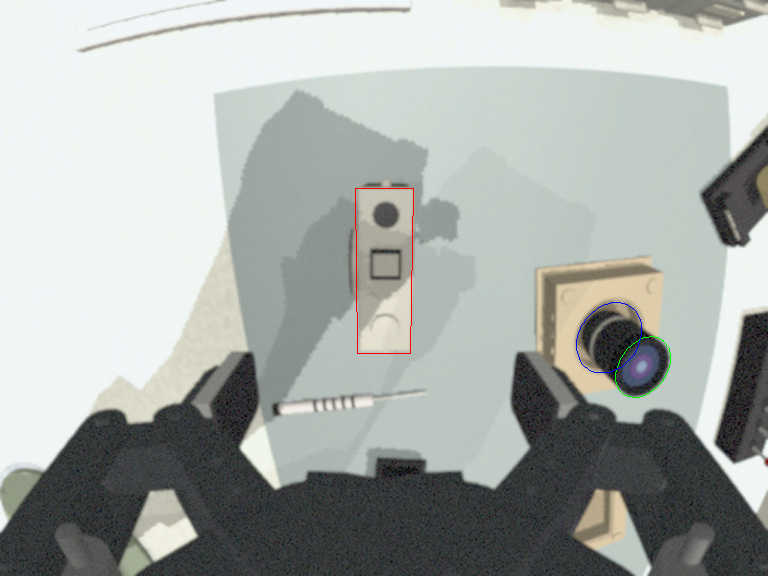

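The camera overlay fits at (385,270) with the mount on its left, and the slim lens stands in its tray (640,365). Centring on body plus mount, I descend.

jog_arm:
  motion:
    - [0.03,-0.1,1,0.05,1]
    - [0,0,1,0,1]
    - [0,0,1,0,1]
    - [0,0,1,0,1]
    - [0,0,0.8,0,1]
    - [0,0,0.4,0,1]
    - [0,0,0,0,1]
  newtons: 50

```text
clock: 18.65
position: [0.4555, 0.3633, 0.027]
tool_rot: [-3.14, 0.001, 1.488]
force: [-0.1, -0.2, 0.3]
grip_width: 0.0855
finger_force: 0.0
```

jog_arm:
  motion:
    - [0,0,0,0,0.6]
    - [0,0,0,0,0.5]
    - [0,0,0,0,0.4]
    - [0,0,0,0,0.3]
    - [0,0,0,0,0.3]
    - [0,0,0,0,0.3]
    - [0,0,0,0,0.3]
    - [0,0,0,0,0.3]
    - [0,0,0,0,0.3]
    - [0,0,0,0,0.3]

```text
clock: 19.65
position: [0.4564, 0.364, 0.029]
tool_rot: [3.14, -0.001, 1.487]
force: [-1.1, -1.8, 10.1]
grip_width: 0.039
finger_force: 49.6
```

jog_arm:
  motion:
    - [0,0,-0.3,0,0.3]
    - [0,0,-0.7,0,0.3]
    - [0,0,-1,0,0.3]
    - [0,0,-1,0,0.3]
    - [0,0,-1,0,0.3]
    - [0,0,0,-0.6,0.3]
    - [0,0,0,-0.7,0.3]
    - [0,0,0,-0.56,0.3]
    - [-0.4,0.3,0,0,0.3]
    - [-0.7,0.3,0,0,0.3]
    - [-0.9,0.3,0,0,0.3]
    - [-0.9,0.3,0,0,0.3]

```text
clock: 20.85
position: [0.498, 0.2776, 0.1482]
tool_rot: [3.142, 0.0, 1.635]
force: [0.3, 0.2, -4.4]
grip_width: 0.0395
finger_force: 51.9
```

jog_arm:
  motion:
    - [-0.9,0.3,0,0,0.3]
    - [-0.9,0.3,0,0,0.3]
    - [-0.9,0.3,0,0,0.3]
    - [-0.9,0.3,0,0,0.3]
    - [-0.9,0.3,0,0,0.3]
    - [-0.9,0.3,0,0,0.3]
    - [-0.9,0.3,0,0,0.3]
    - [-0.9,0.3,0,0,0.3]
    - [-0.9,0.3,0,0,0.3]
    - [-0.6,0.05,0,0,0.3]
    - [0,0,0,0,0.3]
    - [0,0,0,0,0.3]

```text
clock: 22.05
position: [0.5966, 0.0235, 0.1481]
tool_rot: [-3.141, -0.0, 1.634]
force: [-0.4, 1.0, -4.2]
grip_width: 0.0391
finger_force: 51.8
```

```bash
python3 - <<'E'
from h import *
from workcell import bot
s,f=wrist(bot,"w6"); f=np.load("w6.npz"); print(s["clock"],s["grip_width"])
c=np.array((.6225,-.0844)); a=.065; go(s,[*c,.041],np.pi/2+a)
overlay(f,"w6o",[box(.032,c,.054,.118,a),box(.032,c,.09,.154,a),box(s["position"][2]+.037,s["position"][:2],.040,.104,s["tool_rot"][2]-np.pi/2)])
E
```

```text
22.05 0.03911152837064074
pos [0.5966 0.0235 0.1481] rpy [-3.141 -0.     1.634] rows shift [-3.64  0.63  3.57] turn -0.02
```

View pics/w6o.png

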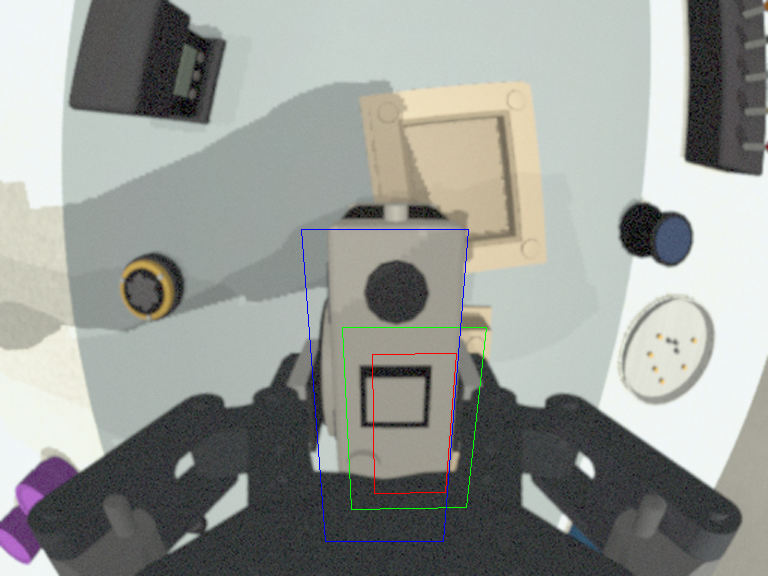

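The camera is held straight, at top centre (397,290). The tray is partly hidden, so I'll check it against the earlier view w1, whose recess rim corners are at about (575,113), (629,117), (625,257) and (570,255).

```bash
python3 - <<'E'
from h import *
f=np.load("w1.npz")
im=f["pixels"].astype(float)
# fit: outer top-face box edges vs brightness: maximise mean gradient along recess rim + outer top edges
g=cv2.GaussianBlur(im.mean(2),(0,0),1.0); gx=cv2.Sobel(g,cv2.CV_64F,1,0); gy=cv2.Sobel(g,cv2.CV_64F,0,1); G=np.hypot(gx,gy).astype(np.float32)
def score(c,a):
    t=0
    for sx,sy in((.054,.118),(.09,.154)):
        b=box(.032,c,sx,sy,a); P=np.vstack([b[i]+(b[i+1]-b[i])*np.linspace(.05,.95,40)[:,None] for i in range(4)])
        p=wproj(f,P).astype(np.float32); t+=cv2.remap(G,p[:,:1],p[:,1:],cv2.INTER_LINEAR).mean()
    return t
r=[(score(np.array((.6225+i*.001,-.0844+j*.001)),a),.6225+i*.001,-.0844+j*.001,a) for i in range(-6,7) for j in range(-6,7) for a in np.arange(0,.13,.01)]
print(sorted(r)[-5:], score(np.array((.6225,-.0844)),.065))
E
```

```text
[(np.float32(178.98355), 0.6235, -0.0874, np.float64(0.05)), (np.float32(179.31244), 0.6235, -0.0864, np.float64(0.06)), (np.float32(179.9778), 0.6245, -0.0864, np.float64(0.05)), (np.float32(180.1703), 0.6235, -0.0864, np.float64(0.04)), (np.float32(180.28452), 0.6235, -0.0864, np.float64(0.05))] 137.27878
```

jog_arm:
  motion:
    - [-0.7,0.16,0,0,0.3]
    - [-0.8,0.16,0,0,0.3]
    - [-0.8,0.16,0,0,0.3]
    - [-0.8,0.16,0,0,0.3]
    - [-0.61,0.02,0,0,0.3]
    - [0,0,0,0.17,0.3]
    - [0,0,0.6,0,0.3]
    - [0,0,0.9,0,0.3]
    - [0,0,0.5,0,0.3]
    - [0,0,0,0,0.3]
    - [0,0,0,0,0.3]

```text
clock: 23.2
position: [0.6241, -0.085, 0.0885]
tool_rot: [3.141, -0.0, 1.623]
force: [0.3, -0.0, -3.4]
grip_width: 0.0394
finger_force: 51.6
```

```bash
python3 - <<'E'
from h import *
from workcell import bot
s=bot.observe(); go(s,[.6235,-.0864,.041],np.pi/2+.05)
f=bot.grab_frame("side"); im=np.clip(255*(f["pixels"]/255.)**.6,0,255).astype(np.uint8)[:,:,::-1]
cv2.imwrite("pics/side6.png",cv2.resize(im[110:240,130:290],None,fx=4,fy=4,interpolation=cv2.INTER_CUBIC))
E
```

```text
pos [ 0.6241 -0.085   0.0885] rpy [ 3.141 -0.     1.623] rows shift [-0.05 -0.02  1.58] turn 0.02
```

View pics/side6.png

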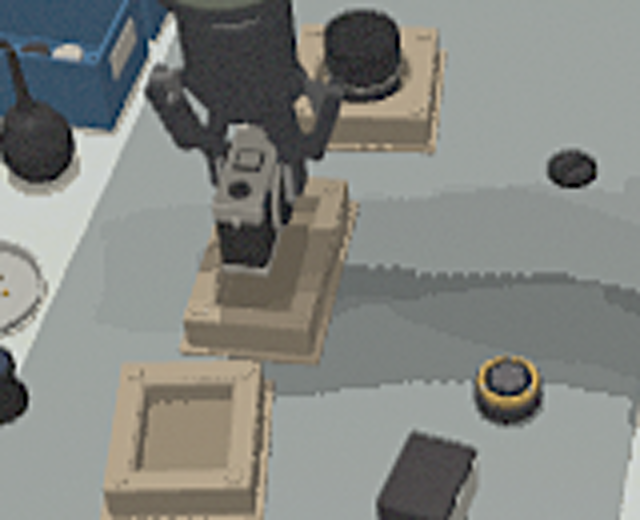

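The camera hangs over its recess, with its foot at (245,265), upright and aligned. Lowering the remaining 1.58 rows.

jog_arm:
  motion:
    - [-0.05,-0.02,0.4,0,0.3]
    - [0,0,0.5,0,0.3]
    - [0,0,0.3,0,0.3]
    - [0,0,0.12,0,0.3]
    - [0,0,0.08,0,0.3]
    - [0,0,0,0,0.3]
    - [0,0,0,0,0.3]

```text
clock: 23.95
position: [0.6234, -0.0872, 0.0462]
tool_rot: [3.141, 0.0, 1.622]
force: [0.4, -0.6, -4.4]
grip_width: 0.0391
finger_force: 51.8
```

jog_arm:
  motion:
    - [0,0,0.06,0,0.3]
    - [0,0,0.05,0,0.3]
    - [0,0,0,0,0.3]

```text
clock: 24.25
position: [0.6232, -0.0872, 0.0425]
tool_rot: [-3.141, -0.0, 1.622]
force: [-0.3, -0.9, -3.8]
grip_width: 0.0393
finger_force: 51.7
```

jog_arm:
  motion:
    - [0,0,0.05,0,0.3]
    - [0,0,0,0,0.3]

```text
clock: 24.45
position: [0.6233, -0.0872, 0.0412]
tool_rot: [3.141, 0.0, 1.622]
force: [0.1, -0.4, -3.8]
grip_width: 0.0392
finger_force: 51.9
```

jog_arm:
  motion:
    - [0,0,0.04,0,0.3]
    - [0,0,0,0,0.3]

```text
clock: 24.65
position: [0.6234, -0.0872, 0.041]
tool_rot: [3.141, 0.0, 1.622]
force: [-6.7, -0.0, 16.6]
grip_width: 0.039
finger_force: 55.0
```

jog_arm:
  motion:
    - [0,0,0.03,0,0.3]
    - [0,0,0,0,0.3]

```text
clock: 24.85
position: [0.6234, -0.0873, 0.041]
tool_rot: [3.141, 0.001, 1.622]
force: [-11.5, 0.5, 32.0]
grip_width: 0.0393
finger_force: 57.3
```

jog_arm:
  motion:
    - [0,0,-0.06,0,0.3]
    - [0,0,0,0,0.6]
    - [0,0,0,0,0.8]
    - [0,0,0,0,1]
    - [0,0,0,0,1]
    - [0,0,0,0,1]
    - [0,0,0,0,1]
    - [0,0,-0.5,0,1]
    - [0,0,-1,0,1]
    - [0,0,-1,0,1]
    - [0,0,-1,0,1]
    - [0,0,-1,0,1]

```text
clock: 26.05
position: [0.6231, -0.0871, 0.1783]
tool_rot: [3.141, -0.0, 1.622]
force: [-0.2, 1.0, -0.1]
grip_width: 0.0855
finger_force: 0.0
```

jog_arm:
  motion:
    - [0,0,-1,0.72,1]
    - [0,0,-0.5,0.72,1]
    - [0,0,0,0.71,1]
    - [0.88,-0.81,0,0,1]
    - [0.88,-0.81,0,0,1]
    - [0.88,-0.81,0,0,1]
    - [0.88,-0.81,0,0,1]
    - [0.88,-0.81,0,0,1]
    - [0.88,-0.81,0,0,1]
    - [0.88,-0.81,0,0,1]
    - [0.88,-0.81,0,0,1]
    - [0,0,0,0,1]

```text
clock: 27.25
position: [0.4534, 0.1496, 0.2222]
tool_rot: [3.141, -0.001, 1.456]
force: [-0.1, -1.6, -0.2]
grip_width: 0.0856
finger_force: 0.0
```

```bash
python3 - <<'E'
from h import *
from workcell import bot
s,f=wrist(bot,"w7"); f=np.load("w7.npz"); print(s["clock"])
c=np.array((.4551,.1457)); a=-.12; go(s,[*c,.066],np.pi/2+a)
ct=np.array((.6362,.0833))
g=cv2.GaussianBlur(f["pixels"].astype(float).mean(2),(0,0),1.0); G=np.hypot(cv2.Sobel(g,cv2.CV_64F,1,0),cv2.Sobel(g,cv2.CV_64F,0,1)).astype(np.float32)
def score(c,a,z,sizes):
    t=0
    for sx,sy in sizes:
        b=box(z,c,sx,sy,a); P=np.vstack([b[i]+(b[i+1]-b[i])*np.linspace(.05,.95,40)[:,None] for i in range(4)])
        p=wproj(f,P).astype(np.float32); t+=cv2.remap(G,p[:,:1],p[:,1:],cv2.INTER_LINEAR).mean()
    return t
def fit(c,a0,z,sizes): 
    r=max((score(c+np.array((i,j))*.001,a,z,sizes),i,j,a) for i in range(-8,9) for j in range(-8,9) for a in a0+np.arange(-.1,.11,.01))
    print(r,c+np.array(r[1:3])*.001); return c+np.array(r[1:3])*.001,r[3]
cf,af=fit(c,a,.1,[(.046,.062)]); cg,ag=fit(ct,.186,.032,[(.06,.074),(.096,.11)])
overlay(f,"w7o",[box(.1,cf,.046,.062,af),box(.032,cg,.06,.074,ag),box(.032,cg,.096,.11,ag)])
go(s,[*cf,.066],np.pi/2+af)
E
```

```text
27.25
pos [0.4534 0.1496 0.2222] rpy [ 3.141e+00 -1.000e-03  1.456e+00] rows shift [-0.13  0.07  5.21] turn 0.06
(np.float32(163.4128), 0, 2, np.float64(-0.14000000000000004)) [0.4551 0.1477]
(np.float32(223.57816), 1, 0, np.float64(0.19599999999999995)) [0.6372 0.0833]
pos [0.4534 0.1496 0.2222] rpy [ 3.141e+00 -1.000e-03  1.456e+00] rows shift [-0.06  0.06  5.21] turn 0.31
```

View pics/w7o.png

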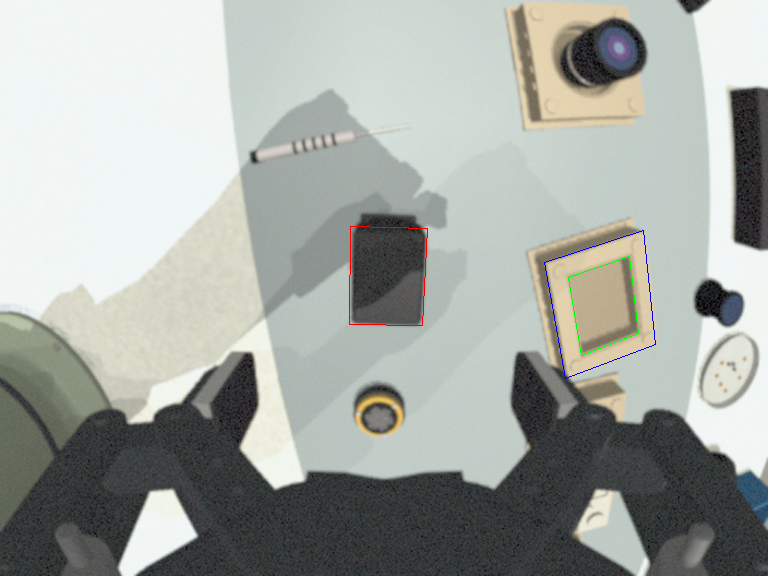

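The flash fits at (388,275) and its tray recess at (603,306); the slim lens stands at (605,55). This was my last picture, so I'll finish on numbers. Descending.

jog_arm:
  motion:
    - [-0.06,0.06,1,0.3,1]
    - [0,0,1,0,1]
    - [0,0,1,0,1]
    - [0,0,1,0,1]
    - [0,0,0.8,0,1]
    - [0,0,0.4,0,1]
    - [0,0,0,0,1]
  newtons: 45

```text
clock: 28.0
position: [0.4571, 0.1433, 0.0642]
tool_rot: [-3.14, 0.001, 1.426]
force: [0.6, -0.6, -1.0]
grip_width: 0.0856
finger_force: 0.0
```

jog_arm:
  motion:
    - [0,0,0,0,0.6]
    - [0,0,0,0,0.5]
    - [0,0,0,0,0.4]
    - [0,0,0,0,0.3]
    - [0,0,0,0,0.3]
    - [0,0,0,0,0.3]
    - [0,0,0,0,0.3]
    - [0,0,0,0,0.3]
    - [0,0,0,0,0.3]
    - [0,0,0,0,0.3]

```text
clock: 29.0
position: [0.4575, 0.144, 0.0658]
tool_rot: [3.14, -0.0, 1.426]
force: [-4.4, -0.3, 12.4]
grip_width: 0.046
finger_force: 43.9
```

jog_arm:
  motion:
    - [0,0,-0.3,0,0.3]
    - [0,0,-0.7,0,0.3]
    - [0,0,-1,0,0.3]
    - [0,0,-1,0,0.3]
    - [0,0,0,-0.6,0.3]
    - [0,0,0,-0.8,0.3]
    - [0,0,0,-0.8,0.3]
    - [0,0,0,-0.8,0.3]
    - [0,0,0,-0.7,0.3]
    - [0,0,0,-0.5,0.3]
    - [0,0,0,0,0.3]

```text
clock: 30.1
position: [0.4573, 0.1436, 0.1555]
tool_rot: [3.141, 0.0, 1.763]
force: [0.7, -0.4, -2.6]
grip_width: 0.0462
finger_force: 48.0
```

jog_arm:
  motion:
    - [-0.25,0.4,0,0,0.3]
    - [-0.5,0.85,0,0,0.3]
    - [-0.5,0.85,0,0,0.3]
    - [-0.5,0.85,0,0,0.3]
    - [-0.5,0.85,0,0,0.3]
    - [-0.5,0.85,0,0,0.3]
    - [-0.5,0.85,0,0,0.3]
    - [0,0,0,0,0.3]
    - [0,0,0,0,0.3]

```text
clock: 31.0
position: [0.638, 0.0789, 0.1545]
tool_rot: [-3.141, -0.0, 1.76]
force: [-0.2, -0.1, -2.7]
grip_width: 0.0458
finger_force: 48.1
```

```bash
python3 - <<'E'
from h import *
from workcell import bot
s=bot.observe(); go(s,[.638,.0797,.0778],np.pi/2+.193); print(s["force"],s["grip_width"])
E
```

```text
pos [0.638  0.0789 0.1545] rpy [-3.141 -0.     1.76 ] rows shift [0.02 0.01 2.56] turn -0.04
[-0.20612266 -0.13096574 -2.66072162] 0.04577096005910339
```

jog_arm:
  motion:
    - [0.02,0,0.5,0,0.3]
    - [0,0,0.9,0,0.3]
    - [0,0,0.5,0,0.3]
    - [0,0,0.3,0,0.3]
    - [0,0,0.1,0,0.3]
    - [0,0,0.05,0,0.3]
    - [0,0,0,0,0.3]
    - [0,0,0,0,0.3]

```text
clock: 31.8
position: [0.638, 0.0802, 0.085]
tool_rot: [3.141, 0.0, 1.762]
force: [0.7, -0.4, -3.1]
grip_width: 0.0459
finger_force: 48.1
```

jog_arm:
  motion:
    - [0,0,0.06,0,0.3]
    - [0,0,0.05,0,0.3]
    - [0,0,0,0,0.3]

```text
clock: 32.1
position: [0.6375, 0.08, 0.0808]
tool_rot: [-3.141, 0.0, 1.762]
force: [0.3, -0.2, -3.8]
grip_width: 0.0454
finger_force: 48.1
```

jog_arm:
  motion:
    - [0,0,0.05,0,0.3]
    - [0,0,0,0,0.3]

```text
clock: 32.3
position: [0.6376, 0.0801, 0.0793]
tool_rot: [-3.141, -0.0, 1.762]
force: [-0.1, -1.0, -3.8]
grip_width: 0.0458
finger_force: 48.1
```

jog_arm:
  motion:
    - [0,0,0.05,0,0.3]
    - [0,0,0,0,0.3]

```text
clock: 32.5
position: [0.6377, 0.0802, 0.0781]
tool_rot: [3.141, -0.0, 1.762]
force: [-0.4, 0.0, -2.1]
grip_width: 0.0459
finger_force: 48.1
```

jog_arm:
  motion:
    - [0,0,0.03,0,0.3]
    - [0,0,0,0,0.3]

```text
clock: 32.7
position: [0.6378, 0.0801, 0.078]
tool_rot: [3.141, 0.0, 1.762]
force: [-4.4, -1.1, 12.8]
grip_width: 0.0456
finger_force: 49.6
```

jog_arm:
  motion:
    - [0,0,-0.03,0,0.3]
    - [0,0,0,0,0.6]
    - [0,0,0,0,0.8]
    - [0,0,0,0,1]
    - [0,0,0,0,1]
    - [0,0,0,0,1]
    - [0,0,0,0,1]
    - [0,0,-0.5,0,1]
    - [0,0,-1,0,1]
    - [0,0,-1,0,1]
    - [0,0,-1,0,1]
    - [0,0,-1,0,1]

```text
clock: 33.9
position: [0.6375, 0.0802, 0.2155]
tool_rot: [3.141, -0.0, 1.762]
force: [-0.2, 0.1, -0.0]
grip_width: 0.0853
finger_force: 0.0
```

jog_arm:
  motion:
    - [0,-0.7,-0.5,0,1]
    - [0,-0.9,0,0,1]
    - [0,-0.9,0,0,1]
    - [0,-0.9,0,0,1]
    - [0,-0.5,0,0,1]
    - [0,0,0,0,1]
    - [0,0,0,0,1]
    - [0,0,0,0,1]

```text
clock: 34.7
position: [0.5234, 0.0581, 0.2285]
tool_rot: [3.141, -0.0, 1.762]
force: [0.0, -0.1, 0.1]
grip_width: 0.0857
finger_force: 0.0
```

```bash
python3 - <<'E'
from h import *
from workcell import bot
f=bot.grab_frame("side"); g=cv2.cvtColor(f["pixels"],cv2.COLOR_RGB2GRAY)
# predicted top-face centres if upright on recess floors: print patch brightness/position of dark or silver blobs
for n,c,z in (("wide",(.601,-.29),.070),("slim",(.631,.29),.086),("cam",(.626,-.087),.078),("flash",(.637,.083),.112),("open",(.4297,.0024),.026)):
    p=proj(f,[[*c,z]])[0]; u,v=p.round().astype(int); print(n,p.round(1),f["pixels"][v-1:v+2,u-1:u+2].mean((0,1)).round())
im=np.clip(255*(f["pixels"]/255.)**.6,0,255).astype(np.uint8)[:,:,::-1]
cv2.imwrite("pics/end.png",cv2.resize(im[90:340,110:310],None,fx=2.4,fy=2.4,interpolation=cv2.INTER_CUBIC))
E
```

```text
wide [219.4 117.9] [22. 22. 22.]
slim [148.9 269.5] [68. 76. 99.]
cam [194.4 159.6] [97. 92. 83.]
flash [171.3 195.4] [29. 30. 29.]
open [256.5 203.8] [53. 50. 51.]
```

I've used 13 views, so one is left for the final check.

View pics/end.png

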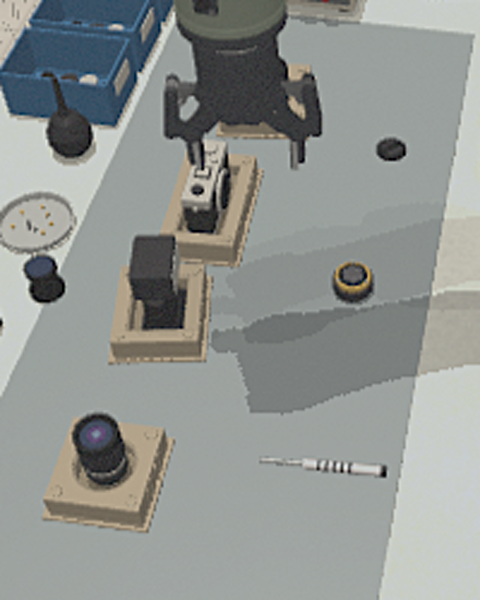

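The slim lens (98,445), flash (155,285) and camera (207,190) stand upright in their recesses, and the open lens is untouched at (352,282). The wide lens is behind the gripper here but was seen seated earlier. Handing in.

```bash
python3 -c "
from workcell import bot
print(bot.job_done())"
```

```text
the job is handed in; nothing more can be done
None
```

All four pieces are upright and released in their matching trays, set down to contact with the recess floor; the half-dismantled lens was not touched, and the job was handed in at about 35 s, with the wide lens last seen seated before the final picture, where the gripper hid it.

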